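# Press down the hold-downs of a gluing jig in cross order

### The arm

A 6-joint arm with a two-finger parallel gripper is mounted at the origin on the work surface. World frame = base frame: x ahead of the robot, y to its left, z up, the work surface at z = 0. Lengths are in mm, angles in rad, forces in N, time in s.
With the tool pointing down it reaches from about 350 to 1000 mm from the base axis. Payload 7.1 kg.
Tool frame: the origin (TCP) lies on the centre line of the jaws, within the pads' length; the fingertips stand 17 mm ahead of it and the grasp point (between the pads) lies 2 mm behind it; z points along the fingers, y is the line along which they close (so a half turn about z gives the same grasp; the last joint's range is limited). The gripper opens to 85 mm and grips with 20 to 120 N. Pads are 22 mm wide; open, the fingers measure 114 mm over their backs; the gripper's body (76 mm by 85 mm) begins 54 mm behind the grasp point. The pads swing forward as they close: fully open they stand 13 mm farther back than shut.
Start: joints at [-0.019, 0.423, 1.63, -0, 1.089, -0.019], TCP at [624.984, 0.026, 223.619] pointing down, gripper open.
Joint ranges: [-3, 3], [-0.9, 2.11], [0.09, 2.58], [-1.31, 4.45], [0.11, 2.69], [-2.54, 2.54]. Speed limits (rad/s): [2.39, 2.39, 3.01, 3.14, 3.14, 3.14].

### API

Orientations are given as a rotation vector (axis times angle).
In Python, from rig import monitor, vision, workorder gives the robot as it stands. The module is installed in compiled form; this text tells all that it offers.
- The arm moves only by the tool carry_out, never from a script. Its argument "moves" is one flat list of numbers, 4 for each row, row after row: the shift along the tool's x, y, z in m, then the turn about the tool's z in rad. In form: [x, y, z, roll, x, y, z, roll, ...]. A call has 1 to 5 rows; each row shifts and turns the commanded pose from where the row before left it, along the tool's axes as they then stand; what a row does not reach is not made up. A row lasts 1/8 s, in which the tool goes at most 62.5 mm and 10.7 degrees, less where a joint would pass 70% of its speed; a pose out of reach is approached as far as the arm can. A call with a gripper value outside its range is refused whole. "fingers" is the closure, from 0 (fully open) to 1 (shut), set as the call begins (left out, the last holds). The fingers move at their own pace and stop on an object; the grip force is fixed at half the most. Time passes only in rows, so rows that do not move let the fingers close. It gives the time, the measured TCP pose, the force, the opening and the grip force at its end, in the units of the state.
- monitor.state(): the state, without advancing time (a new reading comes with each control period).
- vision.snapshot(name): name is "scene" or "side" or "wrist"; returns a dict with "color" (480x640x3 uint8, red, green, blue), "fovy" (degrees; the focal length in pixels is half the picture's height over the tangent of half this angle, whatever the lens; pixels are square), "cx", "cy" (the principal point, pixels), "xyz" and "attitude" of the camera in the world; the wrist camera has in their place "tool_from_camera" (4x4, takes a point from camera to tool coordinates, whose origin is the TCP and whose axes are the flange's). Camera axes: x right, y down, z forward; pixel columns grow to the right and rows downward; lengths in mm; the calibration is good to about 2 mm. A picture is of the moment at which its call begins: read the wrist's pose just before it. There is no depth.
- workorder.job_done(): hands the job in; it is judged then, once.
The state is a dict: "time": time; "qpos": joint angles; "joint_velocities": joint speeds; "joint_efforts": joint torques, N m; "eef_pos": TCP position; "orientation": TCP orientation; "contact_force": force on the tool from outside, world axes, zero at the start; "torque": the same for the moment, N m; "width": finger opening in mm; "finger_force": force on a finger pad.
Only numpy, scipy, OpenCV 4.12 (cv2) and the standard library are available. Lean on these libraries where they do the work, as an engineer would, in place of code of your own. Each camera call takes 0.05 s, during which the arm holds its last target. There are 200 camera calls.

### The job

Clamp the wooden wall panel evenly in its gluing jig: press the red hold-down all the way down first, then the black one diagonally across the panel from it, then the other two in either order, so that all four end fully down. Only press: pick nothing up, and leave the panel, the brass weight on it and everything else on the bench where they are.

Things in the scene. Friction and masses are not known exactly. Their poses are not given: they have to be found in the camera images.
- cap_red (a joint): Sliding joint of the red hold-down: 0 = fully raised, 0.012 m = fully down at its hard stop; grows as it is pushed straight down. A friction sleeve resists with about 5 N and keeps the cap wherever it is left (no spring, no click). It may start 0 to 3 mm down.
- red_top (a point): Centre of the top face of the red hold-down: a flat disc 30 mm across and 9 mm thick on an 18 mm aluminium stem with a 34 mm steel flange below, sliding on a fixed steel post at one corner of the panel. The point moves with the cap; it is 62.5 mm above the bench when raised and 50.5 mm when fully down. Which corner it stands at varies.
- cap_b1 (a joint): Sliding joint of a black hold-down (b1; the three black ones look alike): 0 = fully raised, 0.012 m = fully down at its hard stop; grows as it is pushed straight down. A friction sleeve resists with about 5 N and keeps the cap wherever it is left (no spring, no click). It may start 0 to 3 mm down.
- b1_top (a point): Centre of the top face of a black hold-down (b1; the three black ones look alike): a flat disc 30 mm across and 9 mm thick on an 18 mm aluminium stem with a 34 mm steel flange below, sliding on a fixed steel post at one corner of the panel. The point moves with the cap; it is 62.5 mm above the bench when raised and 50.5 mm when fully down. Which corner it stands at varies.
- cap_b2 (a joint): Sliding joint of a black hold-down (b2; the three black ones look alike): 0 = fully raised, 0.012 m = fully down at its hard stop; grows as it is pushed straight down. A friction sleeve resists with about 5 N and keeps the cap wherever it is left (no spring, no click). It may start 0 to 3 mm down.
- b2_top (a point): Centre of the top face of a black hold-down (b2; the three black ones look alike): a flat disc 30 mm across and 9 mm thick on an 18 mm aluminium stem with a 34 mm steel flange below, sliding on a fixed steel post at one corner of the panel. The point moves with the cap; it is 62.5 mm above the bench when raised and 50.5 mm when fully down. Which corner it stands at varies.
- cap_b3 (a joint): Sliding joint of a black hold-down (b3; the three black ones look alike): 0 = fully raised, 0.012 m = fully down at its hard stop; grows as it is pushed straight down. A friction sleeve resists with about 5 N and keeps the cap wherever it is left (no spring, no click). It may start 0 to 3 mm down.
- b3_top (a point): Centre of the top face of a black hold-down (b3; the three black ones look alike): a flat disc 30 mm across and 9 mm thick on an 18 mm aluminium stem with a 34 mm steel flange below, sliding on a fixed steel post at one corner of the panel. The point moves with the cap; it is 62.5 mm above the bench when raised and 50.5 mm when fully down. Which corner it stands at varies.
- jig: Gluing jig fixed to the bench: white board 180 (x) x 250 (y) x 12 mm, origin at the centre of its underside, on the bench; low aluminium fences reach 18 mm above the bench. The four hold-downs stand at x = +-60, y = +-95 mm in its frame, so neighbours are 120 or 190 mm apart and diagonal ones 225 mm.
- panel: Loose laser-cut wooden wall panel 104 (x) x 174 (y) x 4 mm lying between the jig's fences; origin at the centre of its underside, 12 mm above the bench. Its corners lie below the hold-downs' flanges.
- weight: Loose brass knob weight, 32 mm across, 36 mm tall, standing near the middle of the panel (its top 51 mm above the bench); origin at the centre of its underside.
- glue: Loose white glue bottle standing beside the jig's +y end, 42 mm across, 106 mm tall with its steel nozzle; origin at the centre of its underside.
- paint_blue: Loose blue paint jar with white cap, 33 mm across, 42 mm tall, standing beside the jig's -y end; origin under its centre.
- paint_ochre: Loose yellow paint jar with white cap, 33 mm across, 42 mm tall, standing beside the jig's -y end; origin under its centre.
- tweezers: Loose dark steel tweezers lying on the robot's side of the jig, 120 mm long (along own x), 7 mm high.
- saw_blade: Loose steel razor-saw blade with a folded spine lying beyond the jig, 34 x 75 x 6 mm.
- part_frame: Loose open wooden frame, 50 x 100 x 4 mm, lying beyond the jig.

How it is judged (in metres and radians):
On the way, in this order (a step that is already met when the one before it is completed fails the run):
1. the red hold-down is fully down (value of joint cap_red above 0.0105 m), for 0.1 s.
2. the black hold-down diagonally across from it is fully down (((horizontal distance between red_top and b1_top above 0.208 m and value of joint cap_b1 above 0.0105 m) or (horizontal distance between red_top and b2_top above 0.208 m and value of joint cap_b2 above 0.0105 m) or (horizontal distance between red_top and b3_top above 0.208 m and value of joint cap_b3 above 0.0105 m))), for 0.1 s.
3. the other two are fully down as well (value of joint each of cap_red, cap_b1, cap_b2, cap_b3 above 0.0105 m), for 0.1 s.
At the end, for the whole second after the job is handed in: All four hold-downs are within 1.5 mm of their lower stop; the panel lies at rest within 8 mm of where it was, the weight stands on it within 20 mm of where it was, and every other loose thing lies or stands within 25 mm of its place (all of step 3 and distance of panel from where it was at the start of the episode below 0.008 m and distance of weight from where it was at the start of the episode below 0.02 m and angle between each of weight, glue, paint_blue, paint_ochre, tweezers, saw_blade, part_frame's own z axis and vertical below 0.2 rad and linear speed of each of weight, panel below 0.02 m/s and distance of each of glue, paint_blue, paint_ochre, tweezers, saw_blade, part_frame from where it was at the start of the episode below 0.025 m); the robot touches nothing.
It fails at once if a black hold-down is pushed in before the red one is fully down (value of joint cap_red below 0.0105 m and value of joint any of cap_b1, cap_b2, cap_b3 above 0.007 m).
It fails at once if a hold-down that is not diagonal to the red one is pushed in before the diagonal one is fully down (not ((horizontal distance between red_top and b1_top above 0.208 m and value of joint cap_b1 above 0.0105 m) or (horizontal distance between red_top and b2_top above 0.208 m and value of joint cap_b2 above 0.0105 m) or (horizontal distance between red_top and b3_top above 0.208 m and value of joint cap_b3 above 0.0105 m)) and ((horizontal distance between red_top and b1_top below 0.208 m and value of joint cap_b1 above 0.007 m) or (horizontal distance between red_top and b2_top below 0.208 m and value of joint cap_b2 above 0.007 m) or (horizontal distance between red_top and b3_top below 0.208 m and value of joint cap_b3 above 0.007 m))).
It fails at once if the panel is lifted (8 mm) or shifted out of place (distance of panel from where it was at the start of the episode above 0.008 m or angle between panel's own z axis and vertical above 0.15 rad).
It fails at once if the brass weight is lifted off the panel, moved by 20 mm or knocked over (distance of weight from where it was at the start of the episode above 0.02 m or angle between weight's own z axis and vertical above 0.4 rad).
It fails at once if another loose thing is picked up (15 mm), moved by 25 mm or knocked over (distance of any of glue, paint_blue, paint_ochre, tweezers, saw_blade, part_frame from where it was at the start of the episode above 0.025 m or height (world z) of any of glue, paint_blue, paint_ochre, tweezers, saw_blade, part_frame above 0.015 m or angle between any of glue, paint_blue, paint_ochre, tweezers, saw_blade, part_frame's own z axis and vertical above 0.4 rad).
It also fails if it takes over 48 s, if anything falls off the work surface, if the arm or the gripper's body presses on something with over 40 N, if the wrist force passes 120 N, or if a joint passes its speed limit or range.

## Working session

There is one attempt and no reset: what is moved stays moved. The work goes in short steps, Python scripts to look and compute and a tool call to move; the robot and the scene stay as the last step left them, time stands still between calls to the robot, and variables do not carry over. Pictures are saved under pics/ and viewed, at most 10 in all, crops included, and the job is handed in when it is done.

Besides the shell and the picture viewer there is one more tool, called after ">>>" as a command line: name --argument value ..., lists and objects as JSON in quotes. carry_out: Moves the arm, as the interface text tells. Its arguments: {"type":"object","properties":{"moves":{"type":"array"},"fingers":{"type":"number"}},"required":["moves"]}

```bash
mkdir -p pics; python3 - <<'E'
from rig import monitor, vision
import cv2
s=monitor.state();print({k:s[k] for k in("time","eef_pos","orientation","contact_force","width")})
for n in("scene","wrist"):
    d=vision.snapshot(n);cv2.imwrite(f"pics/{n}1.png",d["color"][:,:,::-1]);print({k:v for k,v in d.items() if k!="color"})
E
```

```text
{'time': 0.0, 'eef_pos': array([6.24423788e+02, 3.01741342e-02, 2.22832487e+02]), 'orientation': array([-2.22063525e+00, -2.22065794e+00,  1.75286915e-03]), 'contact_force': array([ 0.51594541,  0.29882297, -0.13038316]), 'width': 85.5980645351253}
{'fovy': 51.98229027429674, 'cx': 313.33574792091224, 'cy': 245.3918251697087, 'xyz': array([952.81181575, 426.48721061, 678.55057216]), 'attitude': array([-1.05631274, -2.52563028,  0.93394758])}
{'fovy': 60.410352733504034, 'cx': 327.3014765339893, 'cy': 236.85450279606997, 'tool_from_camera': array([[ 9.76458540e-04, -9.65196045e-01, -2.61525604e-01,
         6.63027088e+01],
       [ 9.99999468e-01,  8.55195650e-04,  5.77482889e-04,
        -1.68144557e-01],
       [-3.33728641e-04, -2.61526029e-01,  9.65196366e-01,
        -1.50396349e+02],
       [ 0.00000000e+00,  0.00000000e+00,  0.00000000e+00,
         1.00000000e+00]])}
```

View pics/scene1.png

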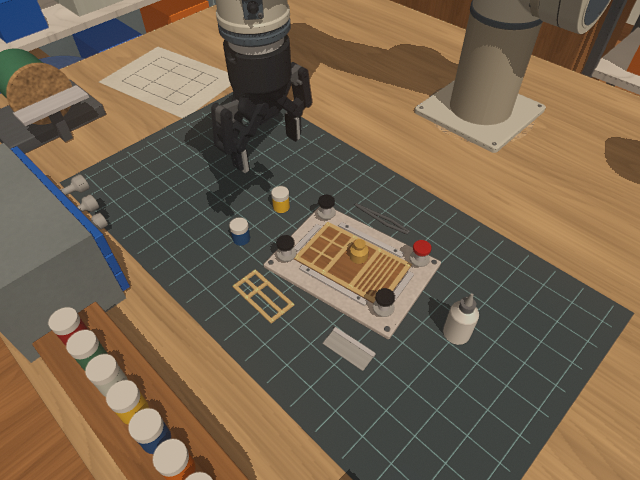

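View pics/wrist1.png

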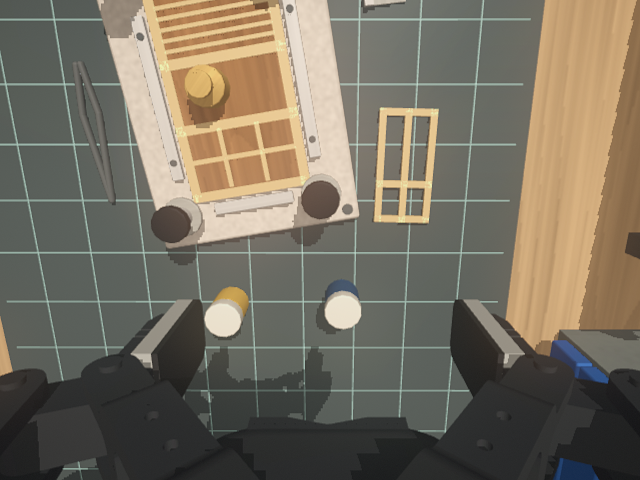

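The scene picture shows the red cap at about (422,247), and the black caps at (326,202), (285,243) and (385,297). The one diagonal to red is (285,243). In the wrist picture, the two −y caps are at (171,224) and (320,199).

```bash
cat > h.py <<'E'
import numpy as np
from scipy.spatial.transform import Rotation as R
def ray(d,uv,s=None):
    f=240/np.tan(np.radians(d["fovy"]/2)); v=np.array([(uv[0]-d["cx"])/f,(uv[1]-d["cy"])/f,1])
    if "xyz" in d: return np.array(d["xyz"]),R.from_rotvec(d["attitude"]).apply(v)
    T=d["tool_from_camera"]; r=R.from_rotvec(s["orientation"])
    return s["eef_pos"]+r.apply(T[:3,3]), r.apply(T[:3,:3]@v)
def at(d,uv,z,s=None):
    o,v=ray(d,uv,s); return (o+v*(z-o[2])/v[2])[:2]
E
python3 - <<'E'
from rig import monitor, vision
import cv2
from h import *
s=monitor.state();w=vision.snapshot("wrist");d=vision.snapshot("scene")
for n,p in dict(red=(422,246),diag=(285,242),near=(326,201),far=(385,296)).items(): print(n,at(d,p,61))
print("wrist near,diag",at(w,(171,224),61,s),at(w,(320,199),61,s))
c=d["color"][180:330,250:450,::-1];cv2.imwrite("pics/crop.png",cv2.resize(c,None,fx=4,fy=4,interpolation=2))
E
```

```text
red [468.45299997 178.70223102]
diag [618.56800944  11.60984175]
near [502.39747307  -6.3574884 ]
far [586.51976498 198.46966432]
wrist near,diag [502.56718642  -8.07514117] [618.6474692  11.7312805]
```

View pics/crop.png

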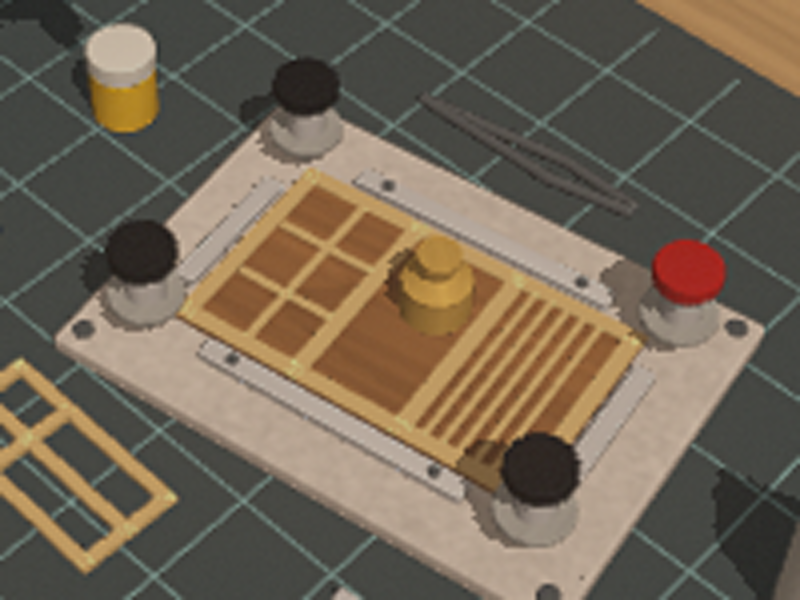

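>>> carry_out --moves '[0.0446,-0.039,0,0,0.0446,-0.039,0,0,0.0446,-0.039,0,0,0.0446,-0.039,0,0,0,0,0.03,0]' --fingers 1

```text
time: 0.82
eef_pos: [468.0, 181.3, 195.1]
orientation: [2.216, 2.225, 0.006]
contact_force: [1.1, 0.6, 0.5]
width: 0.1
finger_force: 0.0
```

>>> carry_out --moves '[0,0,0.04,0,0,0,0.03,0,0,0,0,0,0,0,0,0,0,0,0,0]'

```text
time: 1.45
eef_pos: [470.0, 178.7, 125.0]
orientation: [2.221, 2.221, 0.004]
contact_force: [0.1, -0.1, 0.4]
width: 0.2
finger_force: 0.0
```

```bash
python3 - <<'E'
from rig import monitor, vision
import cv2
from h import *
s=monitor.state();w=vision.snapshot("wrist");print(s["eef_pos"],s["orientation"],s["width"],s["contact_force"],s["time"])
cv2.imwrite("pics/w2.png",w["color"][:,:,::-1])
E
```

```text
[470.00795644 178.72129956 125.0001288 ] [2.22082609 2.22050976 0.00364365] 0.2365725248754595 [ 0.10676663 -0.09395978  0.41573944] 1.45
```

View pics/w2.png

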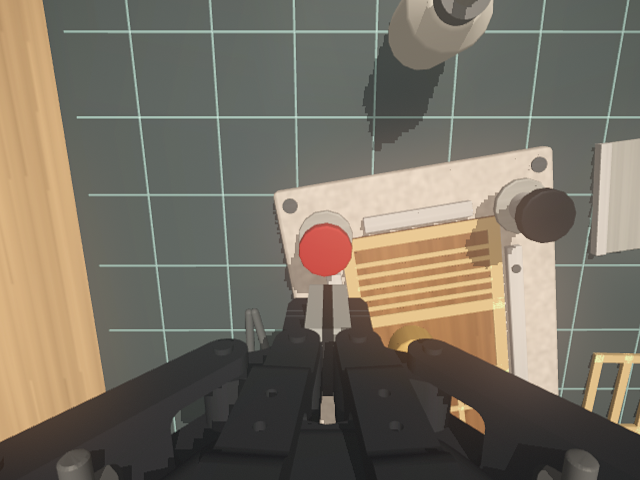

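The red cap is at (326,250) and the far black cap at (545,215), with the shut fingertips just below red in the picture.

```bash
python3 - <<'E'
from rig import monitor, vision
from h import *
s=monitor.state();w=vision.snapshot("wrist")
for z in(60,62): print(at(w,(326,250),z,s),at(w,(545,215),z,s))
E
```

```text
[469.27537764 179.24959426] [586.25176032 198.78670592]
[469.27635056 179.85879685] [585.16630005 199.21445507]
```

>>> carry_out --moves '[0.0005,-0.0008,0.02,0,0,0,0.02,0,0,0,0.004,0,0,0,0.003,0,0,0,0,0]'

```text
time: 2.17
eef_pos: [468.6, 179.1, 77.1]
orientation: [2.221, 2.221, 0.001]
contact_force: [1.1, 0.0, 0.4]
width: -0.1
finger_force: 0.0
```

>>> carry_out --moves '[0,0,0.003,0,0,0,0.003,0,0,0,0.002,0,0,0,0.001,0,0,0,0,0]'

```text
time: 2.8
eef_pos: [468.1, 178.9, 67.5]
orientation: [-2.221, -2.221, 0.0]
contact_force: [-0.0, -0.0, -0.8]
width: 0.1
finger_force: 0.0
```

>>> carry_out --moves '[0,0,0.002,0,0,0,0.001,0,0,0,0.0,0]'

```text
time: 3.18
eef_pos: [468.1, 178.9, 64.5]
orientation: [-2.221, -2.221, 0.0]
contact_force: [0.2, -0.1, -0.0]
width: -0.3
finger_force: 0.0
```

```bash
python3 - <<'E'
from rig import monitor, vision
import cv2
d=vision.snapshot("scene");c=d["color"][180:330,250:450,::-1]
d=vision.snapshot("side");cv2.imwrite("pics/s3.png",d["color"][:,:,::-1])
cv2.imwrite("pics/c3.png",cv2.resize(c,None,fx=4,fy=4,interpolation=2))
s=monitor.state();print(s["eef_pos"],s["contact_force"])
E
```

```text
[468.15789843 178.91129976  64.59144474] [ 0.34340183 -0.14529284  0.67807453]
```

View pics/c3.png

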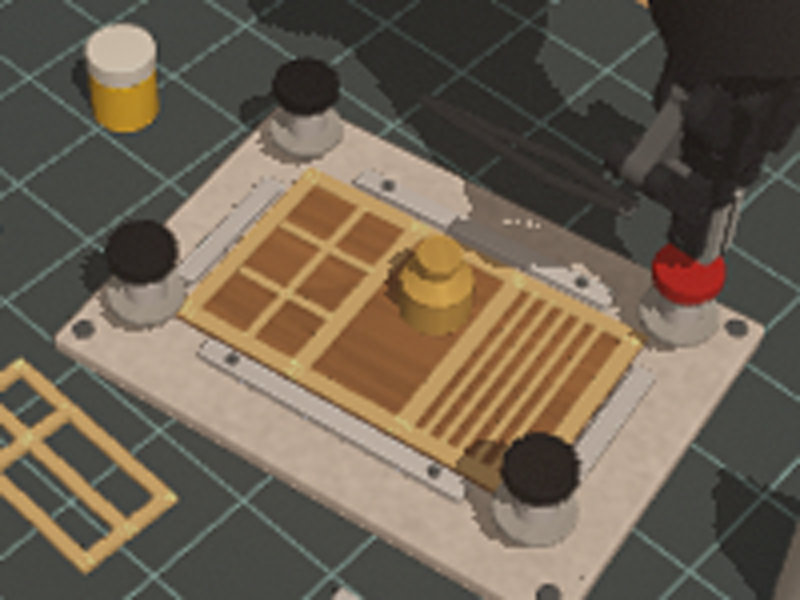

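Red hasn't moved yet. The fingertips are just above it, so I'll keep going down and watch the force.

>>> carry_out --moves '[0,0,0.001,0,0,0,0.001,0,0,0,0.001,0,0,0,0,0]'

```text
time: 3.78
eef_pos: [468.1, 178.9, 61.5]
orientation: [-2.221, -2.221, 0.0]
contact_force: [-0.1, -0.7, -0.7]
width: -0.1
finger_force: 0.0
```

>>> carry_out --moves '[0,0,0.001,0,0,0,0.001,0,0,0,0.001,0,0,0,0,0]'

```text
time: 4.28
eef_pos: [468.2, 178.9, 58.5]
orientation: [-2.222, -2.221, 0.0]
contact_force: [0.0, -0.6, -0.1]
width: 0.1
finger_force: 0.0
```

```bash
python3 - <<'E'
from rig import monitor, vision
from h import *
d=vision.snapshot("scene")
print("glue nozzle tip",at(d,(469,296),104), "shoulder base",at(d,(459,340),0))
s=monitor.state();print(s["eef_pos"],s["contact_force"])
E
```

```text
glue nozzle tip [530.3027522  298.09299004] shoulder base [534.01002325 309.80968964]
[468.1406755  178.92966913  58.56350796] [0.35641481 0.38897393 0.46920689]
```

```bash
python3 - <<'E'
from rig import vision
import cv2
a=vision.snapshot("scene")["color"][200:290,380:460,::-1]
b=vision.snapshot("side")["color"][:,:,::-1]
b0=cv2.resize(b,(600,450)); a=cv2.resize(a,(200,225),interpolation=2)
import numpy as np
o=np.zeros((450,800,3),np.uint8);o[:,:600]=b0;o[:225,600:]=a
cv2.imwrite("pics/s4.png",o)
E
```

```text
(no output)
```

View pics/s4.png

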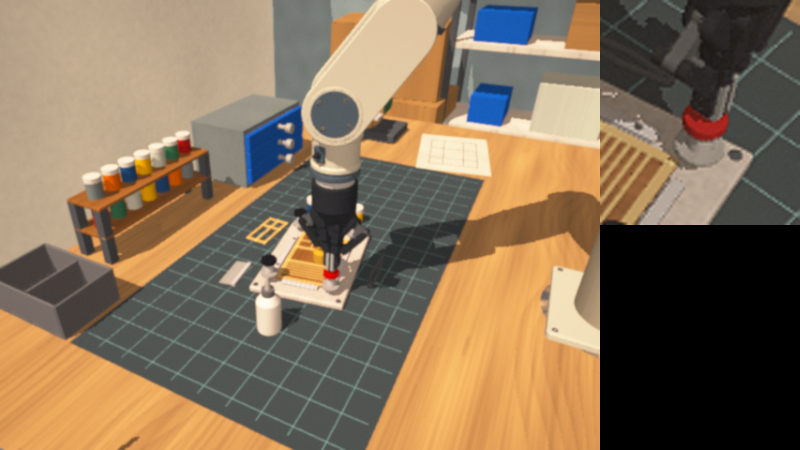

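The fingertips are at or just above the red cap, which is still raised. I'll carry on downward.

>>> carry_out --moves '[0,0,0.001,0,0,0,0.001,0,0,0,0.001,0,0,0,0,0]'

```text
time: 4.92
eef_pos: [468.1, 178.9, 55.5]
orientation: [-2.221, -2.221, 0.0]
contact_force: [-0.0, -0.9, -0.5]
width: -0.1
finger_force: 0.0
```

>>> carry_out --moves '[0,0,0.001,0,0,0,0.001,0,0,0,0.001,0,0,0,0,0]'

```text
time: 5.42
eef_pos: [468.1, 178.9, 52.6]
orientation: [-2.221, -2.221, 0.0]
contact_force: [0.1, 0.0, 0.6]
width: 0.1
finger_force: 0.0
```

>>> carry_out --moves '[0,0,0.001,0,0,0,0.001,0,0,0,0.001,0,0,0,0,0]'

```text
time: 5.92
eef_pos: [468.2, 179.0, 49.6]
orientation: [2.221, 2.221, 0.0]
contact_force: [-0.0, 0.1, 3.8]
width: -0.1
finger_force: 1.8
```

>>> carry_out --moves '[0,0,0.001,0,0,0,0.001,0,0,0,0.001,0,0,0,0,0]'

```text
time: 6.42
eef_pos: [468.2, 178.9, 46.5]
orientation: [-2.221, -2.221, -0.0]
contact_force: [-1.0, -0.6, 3.4]
width: 0.1
finger_force: 1.3
```

```bash
python3 - <<'E'
from rig import vision,monitor
import cv2
print(monitor.state()["contact_force"])
a=vision.snapshot("scene")["color"][200:300,380:480,::-1]
b=cv2.imread("pics/scene1.png")[200:300,380:480]
cv2.imwrite("pics/s5.png",cv2.resize(cv2.hconcat([b,a]),(800,400),interpolation=2))
E
```

```text
[-1.00749276 -0.60519862  3.36983183]
```

View pics/s5.png

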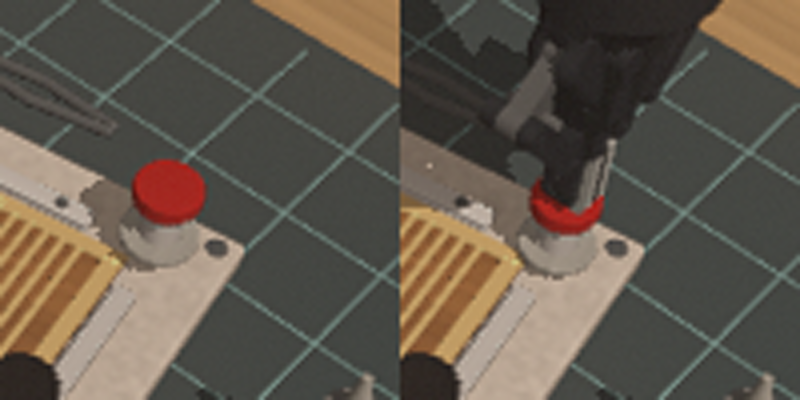

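Red is now going down, with a steady force of about 4 N. I'll keep on to the stop.

>>> carry_out --moves '[0,0,0.001,0,0,0,0.001,0,0,0,0.001,0,0,0,0,0]'

```text
time: 6.98
eef_pos: [468.2, 178.9, 43.5]
orientation: [-2.221, -2.221, 0.0]
contact_force: [1.0, 0.5, 2.5]
width: -0.1
finger_force: 1.3
```

>>> carry_out --moves '[0,0,0.001,0,0,0,0.001,0,0,0,0,0]'

```text
time: 7.35
eef_pos: [468.3, 179.0, 42.6]
orientation: [2.221, 2.221, 0.001]
contact_force: [-3.7, -2.4, 17.3]
width: -0.3
finger_force: 9.0
```

>>> carry_out --moves '[0,0,0.001,0,0,0,0.0,0]'

```text
time: 7.6
eef_pos: [468.4, 179.0, 42.4]
orientation: [2.221, 2.221, 0.001]
contact_force: [-6.9, -2.7, 29.3]
width: 0.1
finger_force: 14.6
```

>>> carry_out --moves '[0,0,0.001,0,0,0,0.0,0]'

```text
time: 7.85
eef_pos: [468.5, 179.1, 42.3]
orientation: [2.221, 2.221, 0.001]
contact_force: [-9.2, -2.9, 40.4]
width: 0.4
finger_force: 20.1
```

The hard stop is confirmed at TCP z ≈ 42.5. Next I'll lift and cross to the diagonal cap.

>>> carry_out --moves '[0,0,-0.05,0,-0.0418,0.0376,-0.01,0,-0.0418,0.0376,0,0,-0.0418,0.0376,0,0,-0.0418,0.0376,0,0]'

```text
time: 8.48
eef_pos: [619.4, 10.3, 99.3]
orientation: [-2.221, -2.221, 0.0]
contact_force: [-0.2, 0.1, -1.2]
width: -0.2
finger_force: 0.0
```

>>> carry_out --moves '[0,0,0.02,0,0,0,0.015,0,0,0,0,0,0,0,0,0]'

```text
time: 8.98
eef_pos: [618.0, 12.7, 64.6]
orientation: [-2.22, -2.223, 0.001]
contact_force: [-0.1, -0.0, -0.7]
width: -0.1
finger_force: 0.0
```

```bash
python3 - <<'E'
from rig import vision,monitor
import cv2
s=monitor.state();print(s["eef_pos"],s["contact_force"],s["time"])
a=vision.snapshot("scene")["color"][170:320,250:450,::-1]
cv2.imwrite("pics/s6.png",cv2.resize(a,(800,600),interpolation=2))
E
```

```text
[618.02646503  12.7427311   64.59167837] [-0.07238571 -0.04931876 -0.68813879] 8.975
```

View pics/s6.png

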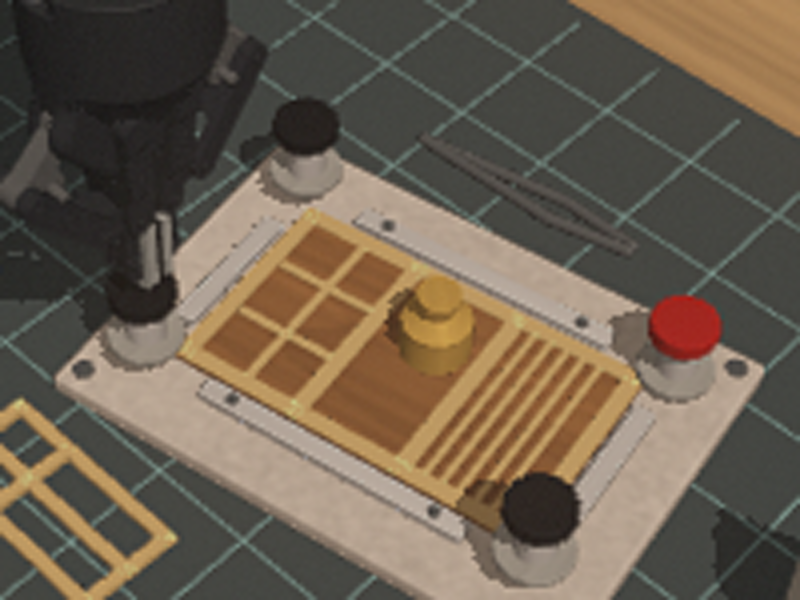

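Red has dropped about 5 px, which matches fully down, and the fingers are above the diagonal cap at (143,295). I'll press it now.

>>> carry_out --moves '[-0.001,0.0005,0.006,0,0,0,0.003,0,0,0,0.002,0,0,0,0.002,0,0,0,0.002,0]'

```text
time: 9.65
eef_pos: [619.0, 10.8, 49.8]
orientation: [-2.221, -2.221, -0.0]
contact_force: [-2.1, 2.0, 4.5]
width: 0.0
finger_force: 2.4
```

>>> carry_out --moves '[0,0,0.002,0,0,0,0.002,0,0,0,0.001,0,0,0,0.001,0,0,0,0.001,0]'

```text
time: 10.28
eef_pos: [619.2, 10.8, 42.7]
orientation: [2.221, 2.221, 0.0]
contact_force: [-2.4, 1.4, 13.9]
width: 0.2
finger_force: 6.7
```

>>> carry_out --moves '[0,0,0.001,0,0,0,0.001,0,0,0,0.0,0]'

```text
time: 10.65
eef_pos: [619.3, 10.8, 42.6]
orientation: [2.221, 2.221, 0.001]
contact_force: [-8.1, 1.4, 22.5]
width: 0.0
finger_force: 11.1
```

>>> carry_out --moves '[0,0,0.001,0,0,0,0.0,0]'

```text
time: 10.9
eef_pos: [619.4, 10.8, 42.4]
orientation: [2.221, 2.221, 0.001]
contact_force: [-10.0, 1.7, 29.5]
width: 0.2
finger_force: 14.9
```

The diagonal cap is down at the stop. Next is the near cap.

>>> carry_out --moves '[0,0,-0.045,0,-0.006,-0.0388,0,0,-0.006,-0.0388,0,0,-0.006,-0.0388,0,0,0,0,0.02,0]'

```text
time: 11.52
eef_pos: [500.5, -7.8, 65.0]
orientation: [2.222, 2.221, -0.0]
contact_force: [0.6, 0.2, 0.5]
width: 0.0
finger_force: 0.0
```

>>> carry_out --moves '[0,0,0,0,0,0,0,0]'

```text
time: 11.78
eef_pos: [503.5, -7.3, 64.8]
orientation: [2.221, 2.221, 0.001]
contact_force: [-0.6, 0.3, 0.1]
width: -0.5
finger_force: 0.0
```

>>> carry_out --moves '[0,-0.0005,0.006,0,0,0,0.003,0,0,0,0.002,0,0,0,0.002,0,0,0,0.002,0]'

```text
time: 12.4
eef_pos: [502.3, -7.2, 49.8]
orientation: [2.221, 2.221, 0.0]
contact_force: [-1.3, 0.2, 4.7]
width: -0.2
finger_force: 2.4
```

>>> carry_out --moves '[0,0,0.002,0,0,0,0.002,0,0,0,0.001,0,0,0,0.001,0,0,0,0.001,0]'

```text
time: 13.02
eef_pos: [502.3, -7.2, 42.7]
orientation: [2.221, 2.221, 0.0]
contact_force: [-2.4, 1.0, 14.6]
width: -0.2
finger_force: 7.5
```

>>> carry_out --moves '[0,0,0.001,0,0,0,0.001,0,0,0,0.001,0,0,0,0,0]'

```text
time: 13.52
eef_pos: [502.7, -7.2, 42.2]
orientation: [2.221, 2.221, 0.001]
contact_force: [-10.4, 1.9, 40.4]
width: 0.1
finger_force: 20.0
```

>>> carry_out --moves '[0,0,-0.055,0,0.0515,0.021,0,0,0.0515,0.021,0,0,0.0515,0.021,0,0,0.0515,0.021,0,0]'

```text
time: 14.15
eef_pos: [586.6, 200.3, 94.2]
orientation: [2.221, 2.221, -0.0]
contact_force: [0.5, -0.7, 0.4]
width: -0.3
finger_force: 0.0
```

>>> carry_out --moves '[0,0,0.02,0,0,0,0.01,0,0,0,0,0,0,0,0,0]'

```text
time: 14.65
eef_pos: [586.1, 197.7, 64.7]
orientation: [-2.223, -2.22, 0.0]
contact_force: [-0.0, 0.2, 0.5]
width: -0.2
finger_force: 0.0
```

>>> carry_out --moves '[0,0,0.006,0,0,0,0.003,0,0,0,0.002,0,0,0,0.002,0,0,0,0.002,0]'

```text
time: 15.28
eef_pos: [586.2, 198.6, 49.8]
orientation: [2.221, 2.221, -0.0]
contact_force: [-1.8, -3.4, 5.0]
width: 0.0
finger_force: 2.4
```

>>> carry_out --moves '[0,0,0.002,0,0,0,0.002,0,0,0,0.001,0,0,0,0.001,0,0,0,0.001,0]'

```text
time: 15.9
eef_pos: [586.3, 198.7, 42.8]
orientation: [2.221, 2.221, 0.0]
contact_force: [-3.1, -4.5, 13.3]
width: -0.3
finger_force: 6.8
```

>>> carry_out --moves '[0,0,0.001,0,0,0,0.001,0,0,0,0.001,0,0,0,0,0]'

```text
time: 16.4
eef_pos: [586.5, 198.8, 42.5]
orientation: [2.221, 2.221, 0.001]
contact_force: [-9.4, -6.7, 30.4]
width: 0.4
finger_force: 14.9
```

>>> carry_out --moves '[0,0,-0.04,0,0,0,-0.05,0,0,0,-0.05,0,0,0,-0.05,0,0,0,0,0]'

```text
time: 17.02
eef_pos: [588.9, 200.2, 234.2]
orientation: [2.219, 2.219, 0.013]
contact_force: [-0.3, -1.1, -1.1]
width: -0.1
finger_force: 0.0
```

```bash
python3 - <<'E'
from rig import vision,monitor
import cv2
s=monitor.state();print(s["eef_pos"],s["contact_force"],s["time"])
a=vision.snapshot("scene")["color"][170:350,220:480,::-1]
b=cv2.imread("pics/scene1.png")[170:350,220:480]
cv2.imwrite("pics/s7.png",cv2.resize(cv2.hconcat([b,a]),(800,277),interpolation=2))
E
```

```text
[588.90576902 200.22553382 234.15487151] [-0.34919015 -1.14626588 -1.1001268 ] 17.025
```

View pics/s7.png

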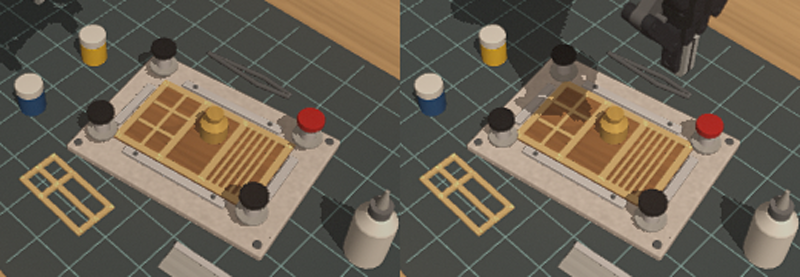

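All four caps are lower than before, nothing else has moved, and the arm is clear.

```bash
python3 -c "
from rig import workorder
print(workorder.job_done())"
```

```text
the job is handed in; nothing more can be done
None
```

I pressed all four hold-downs to their stops in the required order (red, then the black one diagonal to it, then the other two), nothing else appeared to move in the final picture, and the job is handed in; no verdict came back.

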